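Lock a violin tailpiece in the sloping two-handled clamp

ROBOT

A 6-joint arm with a two-finger parallel gripper is mounted at the origin on a cart in front of the work surface, level with it; the furniture and walls round the work are solid. World frame = base frame: x ahead of the robot, y to its left, z up, the work surface at z = 0. Lengths are in m, angles in degrees, forces in N, time in s.
With the tool pointing down it reaches from about 0.4 to 0.825 m from the base axis. Payload 7 kg.
Tool frame: the origin (TCP) lies at the very end of the fingers, on their centre line; the grasp point (between the pads) lies 19 mm behind it; z points along the fingers, y is the line along which they close (so a half turn about z gives the same grasp; the last joint's range is limited). The gripper opens to 88 mm and grips with 3 to 60 N. Pads are 19 mm wide; open, the fingers measure 130 mm over their backs; the gripper's body (78 mm by 193 mm) begins 47 mm behind the grasp point.
Start: joints at [84.918, 20.546, 0.682, 0, -70.136, -16.507], TCP at [0.248, 0.628, 0.227] pointing down, gripper open.
Joint ranges: [-176.03, 176.03], [-82.01, 121.73], [-58.28, 71.71], [-173.87, 95.51], [-174.79, -0.11], [-173.66, 173.66]. Speed limits (degrees/s): [136.94, 136.94, 172.46, 180, 180, 180].

INTERFACE

Orientations are given as [roll, pitch, yaw] about the fixed x, y, z axes, in that order (R = Rz(yaw) Ry(pitch) Rx(roll)).
In Python, from plant import get_state, imaging, r, finder gives the robot as it stands.
- The arm moves only by the shell command python3 -m handwheel 'ROWS' [FORCE]. ROWS is JSON, a list of rows, each a list of 5 numbers: the closure, from 0 (fully open) to 1 (shut), then the shift along the world's x, y, z in cm, then the turn about the world's z in degrees. A call has 1 to 8 rows; each row is the pose to reach, as a shift and turn from the pose commanded when the call began; what a row does not reach only later rows make up. A row lasts 1/8 s, in which the tool goes at most 62.5 mm and 10.7 degrees, less where a joint would pass 70% of its speed; a pose out of reach is approached as far as the arm can. A call with a gripper value outside its range is refused whole. The fingers move at their own pace and stop on an object; FORCE is the grip in N (left out, the last holds). Time passes only in rows, so rows that repeat a pose let the fingers close. It gives the time, the measured TCP pose, the force, the opening and the grip force at its end, in the units of the state.
- get_state(): the state, without advancing time (a new reading comes with each control period).
- imaging.capture(name): name is "scene" or "top" or "wrist"; returns (picture, depth): 400x640x3 uint8, red, green, blue; 400x640 float32, m along the optical axis (not along the pixel's ray), 0 where there is no reading.
- imaging.get_calibration(name): a dict with "fx", "fy", "cx", "cy" (pixels), "dist" ([k1, k2, p1, p2, k3] as OpenCV has them; the pictures are not rectified), "rvec" (rotation vector, rad) and "tvec" (3), from world to camera coordinates, as OpenCV has them; the wrist camera has in their place "hand_eye" (4x4, takes a point from camera to tool coordinates, whose origin is the TCP and whose axes are the flange's). Camera axes: x right, y down, z forward; pixel columns grow to the right and rows downward; lengths in m; the calibration is good to about 2 mm. A picture is of the moment at which its call begins: read the wrist's pose just before it. get_calibration takes no time and is no camera call.
- r.close_job(): hands the job in; it is judged then, once.
Trained networks look in the newest picture that a camera, given by its name, has taken for a name from the list of things; names that differ only in an ending like _2 or _b are one class to them, and where a whole thing is asked for, a point or a joint stands for the part that bears it (a point fixed in the world has none). Each returns a list of dicts, best first, with "p" (0 to 1); they miss things now and then, are a little off and sometimes report something else, mostly with a low value. They report only what shows in the picture. A call takes as long as a camera call.
- finder.cut_out(camera, query): "region" (400x640 bool, what is visible of it) and "pixel" ([column, row] in pixels, amid what is visible of it).
The state is a dict: "time_s": time; "joints": joint angles; "qd": joint speeds; "joint_torque": joint torques, N m; "tcp_pos": TCP position; "eef_rot": TCP orientation; "contact_force": force on the tool from outside, world axes, zero at the start; "moment": the same for the moment, N m; "gripper_width": finger opening in m; "gripper_force": force on a finger pad.
Only numpy, scipy, OpenCV 4.12 (cv2) and the standard library are available. Lean on these libraries where they do the work, as an engineer would, in place of code of your own. Each camera call takes 0.05 s, during which the arm holds its last target. There are 200 camera calls.

TASK

Get the black ebony tailpiece ready for filing: lay it face up, as it lies now, along the cork rests of the sloping wooden holder, wide end towards the pusher pad and narrow end up the slope towards the end stop, and let go of it without letting it drop. Then squeeze the two red handles together until they pass the heavy point and snap fully shut, so that the tailpiece stays locked straight between pad and stop, and leave everything else on the bench where it is.

Things in the scene. Friction and masses are not known exactly. Their poses are not given: they have to be found in the camera images.
- stand: Wooden holder fixed on the bench: base board 215 x 120 mm carrying a deck that slopes 30 degrees, rising towards stand +x, which points to the robot's left and somewhat away from it (50 to 80 degrees from world x); about 200 mm high at its upper end. Origin: centre of the base board's underside, on the bench; z up, x level.
- deck: Sloping deck, pale wood, 270 x 120 mm. Origin: on its upper face, midway between the handle pivots (0, +-36 mm). Deck x points up the slope, y left across it, z square to it (30 degrees from vertical, leaning down the slope). Along x: red handles -0.060 to -0.018, board's front edge -0.020, guide block 0.070 to 0.083 (30 mm high), open pad face 0.0965, stop face 0.217.
- nest (a point): Middle of the tailpiece's place: deck (0.157, 0, 0.020), level with the tops of the two cork rests; axes as the deck. Front rest: deck x 0.113 to 0.133, 40 mm wide; back rest 0.196 to 0.214, 30 mm wide; both 20 mm high, with free room for finger tips between them. Open gap from pad face to stop face: 120.5 mm, centred here.
- squeeze_point (a point): Fixed point midway between the two red grips, at their height: deck (-0.036, 0, 0.024); axes as the deck. Free air below it and beside the grips, so finger tips can reach 20 mm past the grips along deck -z. Finger pads centred here and closing along deck y shut both handles.
- tailpiece: Black ebony violin tailpiece, loose, 111 x 43 x 9 mm, about 20 g, face up. Origin: centre of its underside; x points to the wide end (+0.056; 43 mm wide at +0.053), narrowing to 24 mm at +0.022, then evenly to 11 mm at the narrow end (-0.056). 20 mm wide and balanced at x 0 to +0.005. Placed, its x points down the slope (against deck x).
- tailpiece_tip (a point): Middle of the narrow end face of the tailpiece (x -0.056, 3 mm above its underside).
- pad: Black rubber pusher pad, 36 mm wide, 16 mm high, centred 24 mm above the board. Origin: on the clamp's centre line level with the handle pivots; its face is 96.5 mm up the slope from there. Closing the handles moves it 14 mm up the slope; a stiff spring behind it (7500 N/m) yields once it has pushed the tailpiece against the stop.
- end_stop: Fixed dark steel stop block with a cork face at the upper end of the deck, 40 mm wide, 34 mm high. Origin: foot of its face, on the board.
- handle_left_grip (a point): Middle of the left (deck +y) red grip, an 11 mm thick round sleeve about 40 mm long, 24 mm above the board's plane.
- handle_right_grip (a point): The same on the right (deck -y) red grip. Open, the outsides of the two grips are about 59 mm apart at these points (64 mm at the lower edge of a 19 mm wide finger pad); shut, 25 mm.
- handle_left (a joint): Left handle, rad: 0 fully open, 0.40 dead centre, 0.48 shut on its stop. Both handles move alike and stay where left when nothing is clamped. With the tailpiece in, resistance starts near 0.19, peaks near 0.30 at about 10 N on each grip (20 N if only one is pushed) and is gone at 0.40; then they snap shut and hold. Let go earlier, they spring back.
- handle_right (a joint): Right handle, the same values.
- tape_roll: Loose roll of pale masking tape, 94 mm across, 19 mm high; not part of the job. Origin: centre of its underside.
- rosin: Loose cake of dark red rosin on a wooden block, 30 x 65 x 24 mm; a bystander.
- wax_block: Loose yellow beeswax block, 35 x 60 x 22 mm; a bystander.
- thumb_plane_1: Loose brass finger plane, 25 x 50 x 30 mm; a bystander.
- spool_clamp_1: Loose wooden spool clamp standing upright, 30 mm wide, 85 mm high; a bystander.
- spool_clamp_2: Another like it.

How it is judged (in metres and radians):
On the way, in this order (a step that is already met when the one before it is completed fails the run):
1. the tailpiece lies on both rests between pad and stop, narrow end up the slope, let go of, with the handles still open (z of tailpiece in the frame of deck between 0.015 and 0.025 m and angle between the z axis of tailpiece and the z axis of deck, either way round below 0.1 rad and angle between the x axis of tailpiece and the x axis of deck, either way round below 0.14 rad and y of tailpiece in the frame of deck between -0.009 and 0.009 m and x of tailpiece_tip in the frame of deck between 0.195 and 0.221 m and contact force between the fingers and tailpiece below 0.1 N and value of joint handle_left below 0.2 rad), for 0.2 s.
2. the handles are past dead centre and the tailpiece is squeezed between pad and stop (z of tailpiece in the frame of deck between 0.015 and 0.025 m and angle between the z axis of tailpiece and the z axis of deck, either way round below 0.1 rad and angle between the x axis of tailpiece and the x axis of deck, either way round below 0.14 rad and y of tailpiece in the frame of deck between -0.009 and 0.009 m and x of tailpiece_tip in the frame of deck between 0.195 and 0.221 m and value of joint handle_left above 0.43 rad and contact force between each of pad, end_stop and tailpiece above 8 N), for 0.2 s.
At the end, for the whole second after the job is handed in: The tailpiece rests between pad and stop, narrow end up the slope (underside within 5 mm of the rest tops, flat within 6 degrees, straight within 8, centred within 9 mm), handles shut past dead centre (over 0.43), pad and stop each pressing it with over 8 N, at rest (all of step 2 and linear speed of tailpiece below 0.02 m/s); the robot touches nothing.
It fails at once if another loose thing on the bench is shifted by more than 25 mm (distance of any of tape_roll, rosin, wax_block, thumb_plane_1, spool_clamp_1, spool_clamp_2 from where it was at the start of the episode above 0.025 m).
It fails at once if the tailpiece is dropped: falls freely more than about 25 mm (linear speed of tailpiece above 0.7 m/s and contact force between the fingers and tailpiece below 0.1 N).
It also fails if it takes over 46 s, if anything falls off the work surface, if the arm or the gripper's body presses on something with over 40 N, if the wrist force passes 120 N, or if a joint passes its speed limit or range.

## Working session

There is one attempt and no reset: what is moved stays moved. The work goes in short steps, Python scripts to look and compute and a shell command to move; the robot and the scene stay as the last step left them, time stands still between calls to the robot, and variables do not carry over. Pictures are saved under pics/ and viewed, at most 10 in all, crops included, and the job is handed in when it is done.

```bash
mkdir -p pics; cat > h.py <<'E'
import numpy as np, cv2
from scipy.spatial.transform import Rotation as R
from plant import get_state, imaging, r, finder
def cam(name):
    s=get_state(); im,d=imaging.capture(name); c=imaging.get_calibration(name)
    K=np.array([[c['fx'],0,c['cx']],[0,c['fy'],c['cy']],[0,0,1.]]); D=np.array(c['dist'],float)
    if name=='wrist':
        T=np.eye(4);T[:3,:3]=R.from_euler('xyz',s['eef_rot'],degrees=True).as_matrix();T[:3,3]=s['tcp_pos'];M=T@np.array(c['hand_eye'])
    else:
        A=np.eye(4);A[:3,:3]=cv2.Rodrigues(np.array(c['rvec'],float))[0];A[:3,3]=np.ravel(c['tvec']);M=np.linalg.inv(A)
    return im,d,K,D,M
def pts(mask,d,K,D,M):
    m=mask&(d>0);v,u=np.nonzero(m);z=d[m]
    n=cv2.undistortPoints(np.c_[u,v].astype(float).reshape(-1,1,2),K,D)[:,0]
    return np.c_[n*z[:,None],z]@M[:3,:3].T+M[:3,3]
def pix(P,K,D,M):
    W=np.linalg.inv(M);return cv2.projectPoints(np.array(P,float).reshape(-1,1,3),cv2.Rodrigues(W[:3,:3])[0],W[:3,3],K,D)[0][:,0]
def save(n,im): cv2.imwrite('pics/'+n,im[:,:,::-1])
E
python3 - <<'E'
from h import *
print(get_state())
ims=[]
for c in ('scene','top'):
    im,d,K,D,M=cam(c);save(c+'0.png',im);ims.append(im)
    print(c,'cam at',M[:3,3].round(2))
    for q in ('tailpiece','handle_left_grip','handle_right_grip','pad','end_stop','deck','tape_roll'):
        for o in finder.cut_out(c,q)[:2]:
            P=pts(o['region'],d,K,D,M)
            if len(P): print(c,q,round(o['p'],2),np.round(o['pixel']),len(P),np.median(P,0).round(3),P.min(0).round(3),P.max(0).round(3))
E
```

```text
{'time_s': 0.0, 'joints': array([ 8.49184569e+01,  2.05909367e+01,  6.32386570e-01, -2.07122450e-02,
       -7.01351682e+01, -1.65072342e+01]), 'qd': array([ 0.11521451, -0.03144844, -0.01906363, -0.10158145, -0.04521002,
        0.09150814]), 'joint_torque': array([-2.39096429e-03, -5.82713592e+01,  2.93059856e+01,  6.99760705e+00,
        6.95106952e-03, -1.64217281e-04]), 'tcp_pos': array([0.24819794, 0.6271742 , 0.22561591]), 'eef_rot': array([ 1.79904612e+02, -7.96326190e-03, -2.15958246e+01]), 'contact_force': array([ 0.15543428, -0.71848398, -0.28753157]), 'moment': array([ 0.03399711, -0.00846468,  0.00912502]), 'gripper_force': 0.0, 'gripper_width': 0.08775514988259371}
scene cam at [-0.11 -0.38  1.05]
scene tailpiece 0.84 [390. 302.] 351 [ 0.424 -0.272  0.008] [ 0.388 -0.311  0.002] [ 0.46  -0.206  0.014]
scene handle_left_grip 0.76 [314. 211.] 172 [0.537 0.029 0.08 ] [ 0.506 -0.006  0.052] [0.592 0.05  0.106]
scene handle_right_grip 0.58 [330. 200.] 114 [ 0.582 -0.007  0.084] [ 0.556 -0.045  0.054] [0.596 0.045 0.106]
scene end_stop 0.59 [290. 129.] 152 [0.683 0.17  0.2  ]
[... 467 characters left out ...]
.208  0.016]
top handle_left_grip 0.48 [318. 212.] 117 [0.537 0.023 0.076] [ 0.506 -0.009  0.052] [0.589 0.041 0.106]
top handle_right_grip 0.7 [285. 184.] 3632 [0.635 0.104 0.124] [ 0.509 -0.041 -0.005] [0.75  0.249 0.212]
top pad 0.56 [354. 152.] 119 [ 0.744 -0.115  0.065] [ 0.735 -0.129 -0.003] [ 0.763 -0.102  0.089]
top pad 0.51 [294. 184.] 51 [0.613 0.075 0.131] [0.601 0.063 0.1  ] [0.628 0.089 0.142]
top end_stop 0.55 [260. 157.] 167 [0.686 0.172 0.201] [0.668 0.151 0.167] [0.713 0.196 0.212]
top deck 0.97 [284. 180.] 3417 [0.637 0.107 0.126] [ 0.512 -0.017 -0.002] [0.773 0.231 0.212]
top tape_roll 0.7 [394. 197.] 560 [ 0.558 -0.229  0.019] [ 0.512 -0.28  -0.004] [ 0.608 -0.183  0.029]
```

```bash
python3 -c "
import cv2,numpy as np
a=cv2.imread('pics/scene0.png');b=cv2.imread('pics/top0.png')
cv2.imwrite('pics/both0.png',cv2.resize(np.vstack([a,b]),(480,600)))"
```

```text
(no output)
```

View pics/scene0.png

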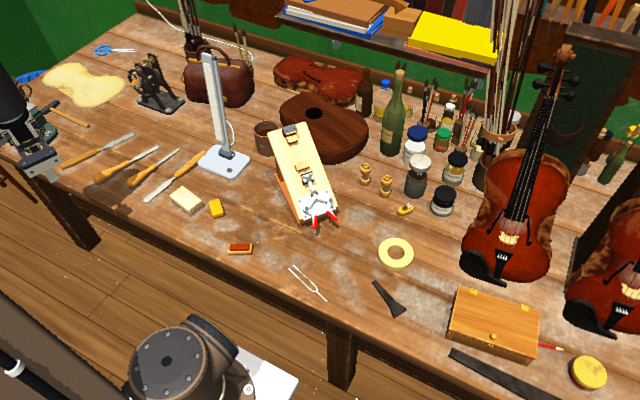

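View pics/top0.png

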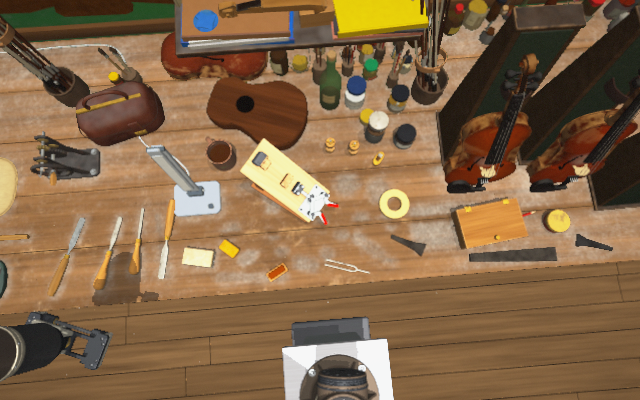

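```bash
cat > meas.py <<'E'
from h import *
def tail(name,zmin=0.003):
    im,d,K,D,M=cam(name);o=finder.cut_out(name,'tailpiece')[0];P=pts(o['region'],d,K,D,M)
    med=np.median(P,0);P=P[(P[:,2]>zmin)&(np.hypot(*(P-med)[:,:2].T)<.07)]
    a=P[:,:2].mean(0);u=np.linalg.svd(P[:,:2]-a,full_matrices=False)[2][0];t=(P[:,:2]-a)@u;w=(P[:,:2]-a)@[-u[1],u[0]]
    if np.std(w[t>np.median(t)+.03])<np.std(w[t<np.median(t)-.03]): u=-u;t=-t
    mid=a+u*(np.percentile(t,99)+np.percentile(t,1))/2
    print(name,o['p'],'mid',mid.round(4),'len',np.ptp(t).round(3),'yaw',np.degrees(np.arctan2(u[1],u[0])).round(1),'z',np.percentile(P[:,2],[5,50,95]).round(3));return im
if __name__=='__main__':
    tail('scene');tail('top')
    for c in ('scene','top'):
        im,d,K,D,M=cam(c);o=finder.cut_out(c,'deck')[0];P=pts(o['region'],d,K,D,M);P=P[(P[:,2]>.03)]
        rng=np.random.default_rng(0);best=None
        for _ in range(500):
            q=P[rng.choice(len(P),3,False)];n=np.cross(q[1]-q[0],q[2]-q[0]);n/=np.linalg.norm(n)+1e-12
            n*=np.sign(n[2])
            if abs(n[2]-.866)>.04: continue
            k=np.abs((P-q[0])@n)<.003
            if best is None or k.sum()>best.sum(): best=k
        Q=P[best];m=Q.mean(0);n=np.linalg.svd(Q-m,full_matrices=False)[2][2];n*=np.sign(n[2])
        az=np.degrees(np.arctan2(-n[1],-n[0]));print(c,'n',n.round(3),'slope',np.degrees(np.arccos(n[2])).round(1),'az',az.round(1),best.sum())
        x=np.array([-n[0],-n[1],0]);x/=np.linalg.norm(x);y=np.cross([0,0,1],x);x=np.cross(y,n)
        uv=np.c_[(Q-m)@x,(Q-m)@y].astype(np.float32);(ce,sz,an)=cv2.minAreaRect(uv);print('rect',ce,sz,an)
        print('centre of deck',(m+x*ce[0]+y*ce[1]).round(4))
E
python3 meas.py
```

```text
scene 0.78 mid [ 0.4295 -0.2591] len 0.107 yaw -117.9 z [0.005 0.008 0.012]
top 0.66 mid [ 0.4311 -0.2588] len 0.108 yaw -119.0 z [0.004 0.007 0.012]
scene n [-0.306 -0.381  0.872] slope 29.3 az 51.2 2182
rect (-0.006149902939796448, -0.0031619109213352203) (0.2739076316356659, 0.12026232481002808) 0.2560814321041107
centre of deck [0.6327 0.1017 0.1158]
top n [-0.309 -0.389  0.868] slope 29.8 az 51.5 1985
rect (-0.01729549467563629, -0.002780552953481674) (0.2783685028553009, 0.12090597301721573) 0.363287091255188
centre of deck [0.6342 0.1005 0.1152]
```

```bash
python3 -m handwheel '[[0,3,-6,2,0],[0,6,-12,3,0],[0,9,-18,3,0],[0,12,-24,3,0],[0,15,-30,3,0],[0,17,-36,3,0],[0,18,-42,3,0],[0,18,-48,3,0]]'
```

```text
time_s: 2.2
tcp_pos: [0.4273, 0.1676, 0.2567]
eef_rot: [-180.0, -0.0, -21.6]
contact_force: [1.5, -0.3, 0.4]
gripper_width: 0.0878
gripper_force: 0.0
```

```bash
python3 -m handwheel '[[0,0,-5.5,0,-10],[0,0,-11,0,-20],[0,0,-17,-1,-30],[0,0,-23,-3,-40],[0,0,-29,-5,-50],[0,0,-34,-7,-60],[0,0,-39,-9,-70],[0,0,-42.5,-11,-80]]'; python3 -m handwheel '[[0,0,0,0,-8.5],[0,0,0,0,-17],[0,0,0,0,-17]]'; python3 - <<'E'
from meas import *
save('w1.png',tail('wrist'))
tail('scene');print(get_state()['joints'].round(1))
E
```

```text
time_s: 3.2
tcp_pos: [0.4267, -0.2576, 0.1461]
eef_rot: [-180.0, -0.0, -102.0]
contact_force: [-0.4, 0.0, -1.1]
gripper_width: 0.0876
gripper_force: 0.0
time_s: 3.58
tcp_pos: [0.4269, -0.2557, 0.1466]
eef_rot: [-180.0, -0.0, -118.6]
contact_force: [0.8, -0.0, 0.3]
gripper_width: 0.0877
gripper_force: 0.0
wrist 0.63 mid [ 0.4278 -0.2602] len 0.106 yaw -118.1 z [0.005 0.006 0.008]
scene 0.86 mid [ 0.4285 -0.2621] len 0.096 yaw -117.0 z [0.004 0.008 0.011]
[ -8.2   7.8 -27.8  -0.  -54.4 -20.2]
```

View pics/w1.png

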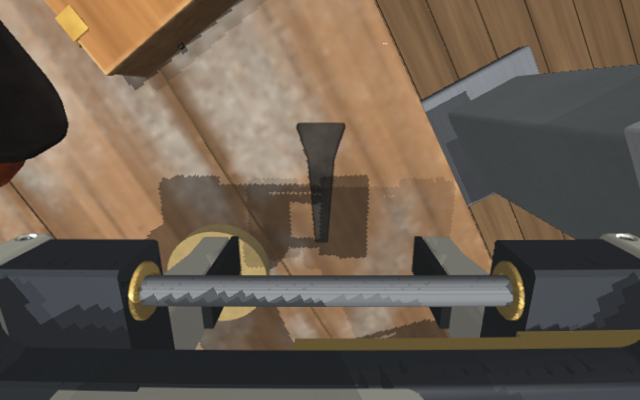

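```bash
python3 -m handwheel '[[0.4,0,-0.6,-5,0.4],[0.4,0,-0.6,-10,0.4],[0.4,0,-0.6,-13,0.4],[0.4,0,-0.6,-14.2,0.4],[0.4,0,-0.6,-14.2,0.4],[1,0,-0.6,-14.2,0.4],[1,0,-0.6,-14.2,0.4],[1,0,-0.6,-14.2,0.4]]' 8;  python3 -m handwheel '[[1,0,0,0,0],[1,0,0,0,0],[1,0,0,0.5,0],[1,0,0,2,0]]'; python3 - <<'E'
from meas import *
save('w2.png',tail('wrist',.01))
E
```

```text
time_s: 4.78
tcp_pos: [0.4274, -0.2616, 0.0054]
eef_rot: [-179.9, 0.0, -118.2]
contact_force: [0.1, 0.2, 0.3]
gripper_width: 0.0282
gripper_force: 0.0
time_s: 5.28
tcp_pos: [0.4261, -0.2613, 0.0242]
eef_rot: [179.9, -0.0, -118.2]
contact_force: [0.4, 0.0, 0.1]
gripper_width: 0.0203
gripper_force: 7.9
wrist 0.59 mid [ 0.4229 -0.264 ] len 0.096 yaw 60.9 z [0.024 0.026 0.027]
  ret = _var(a, axis=axis, dtype=dtype, out=out, ddof=ddof,
  arrmean = um.true_divide(arrmean, div, out=arrmean,
  ret = ret.dtype.type(ret / rcount)
```

```bash
python3 -m handwheel '[[1,0,0,3,0],[1,0,0,8,0],[1,0,3,13,0],[1,1,7,17,-2],[1,4,11,20,-4],[1,7,15,23,-6],[1,10,19,26,-8],[1,12,23,27,-10]]'; python3 -m handwheel '[[1,3,5,0,0],[1,6,9,0.6,0],[1,9,13,0.6,0],[1,10.4,15.3,0.6,-0.4],[1,10.4,15.3,0.6,-0.4]]';python3 - <<'E'
from meas import *
s=get_state();print(s['tcp_pos'],s['eef_rot'],s['gripper_width'],s['gripper_force'])
im,d,K,D,M=cam('wrist');save('w3.png',im)
o=finder.cut_out('wrist','deck')
for q in ('tailpiece','pad','handle_left_grip','handle_right_grip','deck'):
    for o in finder.cut_out('wrist',q)[:2]:
        P=pts(o['region'],d,K,D,M)
        if len(P): print(q,round(o['p'],2),np.round(o['pixel']),len(P),np.median(P,0).round(3),P.min(0).round(3),P.max(0).round(3))
E
```

```text
time_s: 6.38
tcp_pos: [0.5485, -0.0298, 0.296]
eef_rot: [-179.9, 0.1, -128.2]
contact_force: [0.6, -0.9, -0.8]
gripper_width: 0.0203
gripper_force: 7.9
time_s: 7.0
tcp_pos: [0.6513, 0.1232, 0.2984]
eef_rot: [179.9, -0.1, -128.5]
contact_force: [-0.6, -0.3, -0.6]
gripper_width: 0.0203
gripper_force: 7.9
[0.65129727 0.12321944 0.29838723] [ 1.79914849e+02 -1.24858937e-01 -1.28496051e+02] 0.0203122897583396 7.891382212255849
tailpiece 0.67 [167. 112.] 1122 [ 0.758 -0.036  0.066] [ 0.747 -0.077 -0.003] [ 0.8   -0.025  0.086]
tailpiece 0.58 [327. 209.] 7782 [0.635 0.104 0.3  ] [ 0.603  0.072 -0.001] [0.843 0.332 0.391]
pad 0.9 [323. 115.] 592 [0.612 0.076 0.13 ] [0.596 0.062 0.118] [0.629 0.092 0.134]
handle_left_grip 0.88 [348.  30.] 1165 [0.54  0.031 0.083] [ 0.51  -0.013 -0.002] [0.592 0.045 0.105]
handle_right_grip 0.6 [300.  32.] 1178 [ 0.579 -0.005  0.084] [ 0.549 -0.048 -0.002] [0.6   0.047 0.108]
deck 0.78 [326. 110.] 19411 [0.608 0.072 0.1  ] [ 0.512 -0.035 -0.002] [0.726 0.199 0.304]
deck 0.17 [521.  42.] 1663 [0.379 0.157 0.018] [ 0.347  0.125 -0.003] [0.401 0.198 0.026]
```

View pics/w3.png

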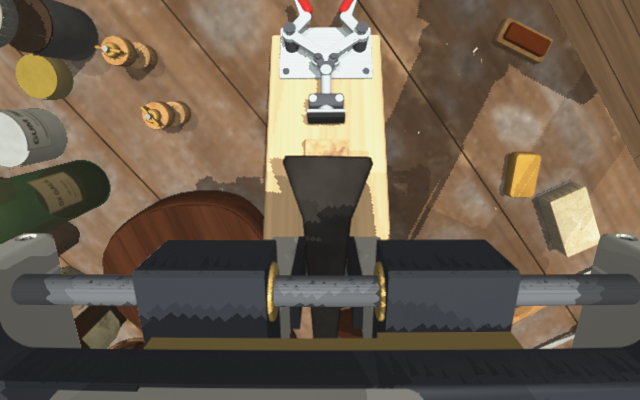

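```bash
cat > dk.py <<'E'
from h import *
def frame(az,c=(0.6335,0.101,0.1155)):
    a=np.radians(az);x=np.array([np.cos(a)*.866,np.sin(a)*.866,.5]);y=np.array([-np.sin(a),np.cos(a),0]);z=np.cross(x,y)
    F=np.eye(4);F[:3,:3]=np.c_[x,y,z];F[:3,3]=np.array(c)-.115*x;return F
E
python3 - <<'E'
from dk import *
im,d,K,D,M=cam('wrist');F=frame(51.4)
L=lambda P:(P-F[:3,3])@F[:3,:3]
P=L(pts(finder.cut_out('wrist','deck')[0]['region'],d,K,D,M));
Q=P[np.abs(P[:,2])<.006];print('plane z',np.median(Q[:,2]).round(4))
for x in np.arange(-.02,.16,.02):
    q=Q[np.abs(Q[:,0]-x)<.01]
    if len(q)>50: print(x.round(2),'y',np.percentile(q[:,1],[.5,99.5]).round(4),'z',np.median(q[:,2]).round(4))
pd=L(pts(finder.cut_out('wrist','pad')[0]['region'],d,K,D,M));pd=pd[(pd[:,2]>.015)&(pd[:,2]<.04)]
print('pad pct',np.percentile(pd,[2,50,98],0).round(4))
for q in('handle_left_grip','handle_right_grip'):
    P=L(pts(finder.cut_out('wrist',q)[0]['region'],d,K,D,M));P=P[(P[:,2]>.02)&(P[:,0]<-.018)]
    print(q,np.percentile(P,[2,50,98],0).round(4))
# held tailpiece top in wrist
im2,d2,*_=im,d,0
P=pts(np.ones(d.shape,bool),d,K,D,M);s=get_state();T=R.from_euler('xyz',s['eef_rot'],degrees=True).as_matrix()
t=(P-s['tcp_pos'])@T;k=(np.abs(t[:,1])<.03)&(np.abs(t[:,2])<.012)&(t[:,0]>.015)&(t[:,0]<.08);t=t[k]
for x in np.arange(.025,.07,.01):
    q=t[np.abs(t[:,0]-x)<.005]
    if len(q):print('tail x',x.round(3),'y',np.percentile(q[:,1],[1,99]).round(4),'z',np.median(q[:,2]).round(4))
print('max x',np.percentile(t[:,0],99.5))
E
```

```text
plane z -0.0006
-0.02 y [-0.0585  0.0596] z 0.0031
0.0 y [-0.0581  0.0597] z 0.0028
0.02 y [-0.0582  0.0594] z 0.003
0.04 y [-0.0577  0.0596] z -0.0004
0.06 y [-0.0571  0.0597] z -0.0007
0.08 y [-0.0581  0.0599] z -0.0007
0.1 y [-0.0575  0.0596] z -0.0007
0.12 y [-0.0575  0.0603] z -0.0007
0.14 y [-0.058   0.0605] z -0.0007
pad pct [[ 0.0858 -0.0152  0.0185]
 [ 0.0949  0.001   0.0303]
 [ 0.0965  0.0171  0.0324]]
handle_left_grip [[-0.041   0.0146  0.0229]
 [-0.029   0.0227  0.0265]
 [-0.0183  0.0315  0.0293]]
handle_right_grip [[-0.0411 -0.0309  0.0238]
 [-0.0289 -0.0217  0.0264]
 [-0.0185 -0.0138  0.0293]]
tail x 0.025 y [-0.012   0.0152] z -0.0018
tail x 0.035 y [-0.0151  0.0185] z -0.0017
tail x 0.045 y [-0.0181  0.0216] z -0.0015
tail x 0.055 y [-0.0181  0.0211] z -0.0003
max x 0.05170452532747574
```

```bash
python3 -m handwheel '[[1,-0.6,-0.7,-4,0],[1,-1.2,-1.3,-8,0],[1,-1.2,-1.3,-10.3,0],[1,-1.2,-1.3,-10.3,0],[1,-1.2,-1.3,-10.3,0]]' 6; python3 - <<'E'
from h import *
print(get_state()['tcp_pos'],get_state()['contact_force'])
im,d,K,D,M=cam('scene');save('s4.png',cv2.resize(im[90:250,220:400],None,fx=3,fy=3,interpolation=cv2.INTER_CUBIC))
E
```

```text
time_s: 8.22
tcp_pos: [0.6397, 0.1087, 0.1989]
eef_rot: [-179.9, 0.1, -128.6]
contact_force: [-0.5, 0.4, 0.7]
gripper_width: 0.0209
gripper_force: 5.9
[0.63971    0.10866046 0.1988736 ] [-0.52696143  0.36261002  0.6821746 ]
```

View pics/s4.png

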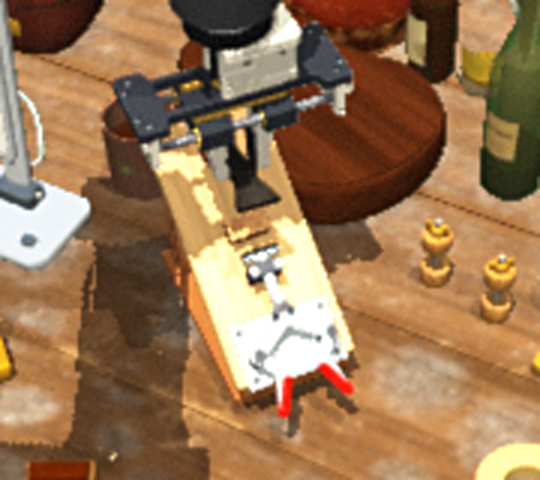

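```bash
cat > held.py <<'E'
from h import *
def held():
    s=get_state();im,d,K,D,M=cam('wrist')
    P=pts(np.ones(d.shape,bool),d,K,D,M);T=R.from_euler('xyz',s['eef_rot'],degrees=True).as_matrix()
    t=(P-s['tcp_pos'])@T;g=im.reshape(-1,3)[(d>0).ravel()].max(1)
    k=(np.abs(t[:,1])<.012)&(np.abs(t[:,2])<.05)&(t[:,0]>.015)&(t[:,0]<.075)&(g<75)
    print(s['tcp_pos'].round(4),s['contact_force'].round(1),s['gripper_width'])
    for x in np.arange(.02,.07,.005):
        q=t[k&(np.abs(t[:,0]-x)<.0025)]
        if len(q)>20:print('x',x.round(3),'z',np.median(q[:,2]).round(4),len(q))
    q=t[k];print('max x',np.percentile(q[:,0],99.5).round(4));return im
if __name__=='__main__': save('held.png',held())
E
python3 held.py
```

```text
[0.6398 0.1088 0.1991] [ 1.  -0.4 -0.6] 0.020696175663596463
x 0.02 z -0.0017 441
x 0.025 z -0.0016 483
x 0.03 z -0.0015 493
x 0.035 z -0.0015 514
x 0.04 z -0.0015 538
x 0.045 z -0.0014 551
x 0.05 z -0.0006 492
max x 0.0512
```

```bash
python3 -m handwheel '[[1,-0.1,0.05,-1,0],[1,-0.1,0.05,-1.7,0],[1,-0.1,0.05,-2.2,0],[1,-0.05,0.1,-2.7,0],[1,0.1,0.3,-3.2,0],[1,0.2,0.45,-3.6,0],[1,0.2,0.45,-3.6,0]]'; python3 held.py
```

```text
time_s: 9.2
tcp_pos: [0.6409, 0.1132, 0.1611]
eef_rot: [180.0, -0.0, -128.6]
contact_force: [-0.0, -0.5, 0.3]
gripper_width: 0.0189
gripper_force: 5.9
[0.6409 0.1132 0.1611] [-0.  -0.5  0.3] 0.01893292143211221
x 0.02 z 0.009 462
x 0.025 z 0.0114 489
x 0.03 z 0.0137 477
x 0.035 z 0.0159 474
x 0.04 z 0.0183 472
x 0.045 z 0.0216 553
x 0.05 z 0.0294 206
x 0.055 z 0.0405 54
max x 0.0544
```

```bash
python3 -m handwheel '[[1,0.25,0.3,-0.3,0],[1,0.45,0.6,-0.5,0],[1,0.45,0.6,-0.65,0],[1,0.45,0.6,-0.65,0]]' 4; python3 held.py
```

```text
time_s: 9.75
tcp_pos: [0.6458, 0.119, 0.1557]
eef_rot: [-180.0, 0.0, -128.6]
contact_force: [-0.2, -2.3, 5.2]
gripper_width: 0.0197
gripper_force: 4.3
[0.6458 0.119  0.1557] [-0.2 -2.3  5.2] 0.01974224032075189
x 0.02 z 0.0086 485
x 0.025 z 0.0115 495
x 0.03 z 0.0145 495
x 0.035 z 0.0174 481
x 0.04 z 0.0203 463
x 0.045 z 0.0231 375
x 0.05 z 0.0285 295
x 0.055 z 0.0237 418
x 0.06 z 0.0349 72
max x 0.0621
```

View pics/held.png

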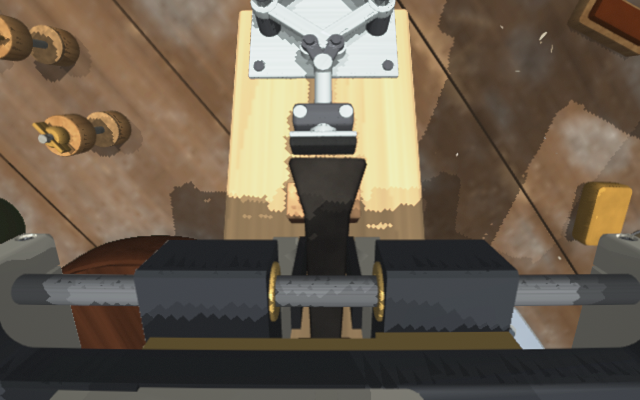

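```bash
python3 -m handwheel '[[0.7,0,0,0,0],[0.6,0,0,0,0],[0.5,0,0,0,0],[0.5,0,0,0,0],[0.5,0,0,2,0],[0.5,0,0,6,0],[0.4,0,0,11,0],[0.2,0,0,15,0]]'; python3 - <<'E'
from dk import *
F=frame(51.5,(0.6327,0.1016,0.115))
im,d,K,D,M=cam('wrist');save('w5.png',im)
P=(pts(np.ones(d.shape,bool),d,K,D,M)-F[:3,3])@F[:3,:3];g=im.reshape(-1,3)[(d>0).ravel()].max(1)
k=(np.abs(P[:,1])<.035)&(P[:,2]>.022)&(P[:,2]<.036)&(P[:,0]>.0985)&(P[:,0]<.222)&(g<75)
for x in np.arange(.1,.22,.01):
    q=P[k&(np.abs(P[:,0]-x)<.005)]
    if len(q)>10: print(x.round(2),'y',np.percentile(q[:,1],[1,99]).round(4),'z',np.median(q[:,2]).round(4),len(q))
E
```

```text
time_s: 10.8
tcp_pos: [0.6456, 0.119, 0.3073]
eef_rot: [-180.0, 0.1, -128.6]
contact_force: [0.6, -0.5, -0.1]
gripper_width: 0.0575
gripper_force: 0.0
0.1 y [-0.0166  0.0211] z 0.0263 90
0.11 y [-0.0165  0.021 ] z 0.0268 375
0.12 y [-0.0134  0.018 ] z 0.0269 324
0.13 y [-0.0105  0.015 ] z 0.0271 260
0.14 y [-0.0085  0.014 ] z 0.027 245
0.15 y [-0.0075  0.0111] z 0.027 221
0.16 y [-0.0075  0.011 ] z 0.027 214
0.17 y [-0.0065  0.01  ] z 0.027 206
0.18 y [-0.0065  0.009 ] z 0.027 188
0.19 y [-0.0055  0.0083] z 0.0265 179
0.2 y [-0.0045  0.008 ] z 0.0262 157
0.21 y [-0.0045  0.0071] z 0.0257 105
```

View pics/w5.png

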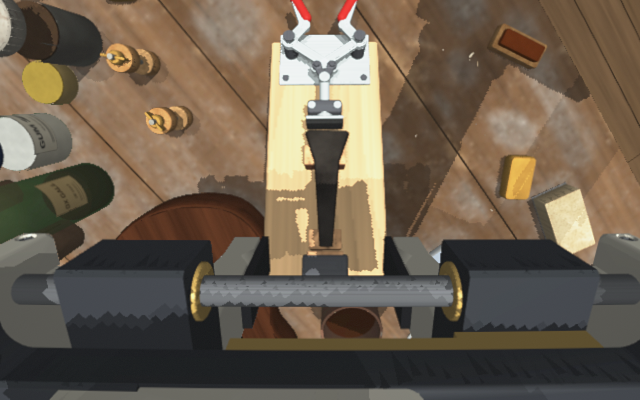

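```bash
python3 -m handwheel '[[0,-3,-4,0,0],[0,-6,-8,-3,0],[0,-9,-12,-7,0],[0,-10.4,-13.2,-11,0],[0,-10.4,-13.2,-15,0],[0,-10.4,-13.2,-15,0]]' 35; python3 - <<'E'
from dk import *
F=frame(51.5,(0.6327,0.1016,0.115))
s=get_state();print(s['tcp_pos'],s['gripper_width'],(s['tcp_pos']-F[:3,3])@F[:3,:3])
im,d,K,D,M=cam('scene');P=(pts(np.ones(d.shape,bool),d,K,D,M)-F[:3,3])@F[:3,:3]
im,d,K,D,M=cam('wrist');save('w6.png',im)
print(pix([F[:3,3]+F[:3,:3]@[-.036,y,.024] for y in(-.03,0,.03)],K,D,M))
Q=(pts(np.ones(d.shape,bool),d,K,D,M)-F[:3,3])@F[:3,:3]
for x in np.arange(-.06,.08,.01):
    o=[]
    for A in (P,Q):
        q=A[(np.abs(A[:,0]-x)<.005)&(np.abs(A[:,1])<.06)&(A[:,2]<.07)&(A[:,2]>-.01)]; o.append(np.percentile(q[:,2],99).round(4) if len(q)>5 else None)
    print(x.round(2),o)
E
```

```text
time_s: 11.6
tcp_pos: [0.5393, -0.0137, 0.1527]
eef_rot: [179.8, -0.2, -128.6]
contact_force: [-0.5, 0.2, 1.6]
gripper_width: 0.0878
gripper_force: 0.0
[ 0.53932582 -0.01370896  0.15269423] 0.08780364286202172 [0.00535491 0.00129388 0.10682746]
[[285.43404071 206.66056702]
 [324.14411183 206.61535979]
 [362.85289845 206.56378272]]
-0.06 [None, np.float64(0.03)]
-0.05 [np.float64(0.0348), np.float64(0.0304)]
-0.04 [np.float64(0.0337), np.float64(0.03)]
-0.03 [np.float64(0.0334), np.float64(0.0303)]
-0.02 [np.float64(0.0316), np.float64(0.0273)]
-0.01 [np.float64(0.0313), np.float64(0.0333)]
0.0 [np.float64(0.0368), np.float64(0.0349)]
0.01 [np.float64(0.0354), np.float64(0.0333)]
0.02 [np.float64(0.0308), np.float64(0.0278)]
0.03 [np.float64(0.0348), None]
0.04 [np.float64(0.0344), np.float64(0.0321)]
0.05 [np.float64(0.0347), np.float64(0.0321)]
0.06 [np.float64(0.0293), np.float64(0.0287)]
0.07 [np.float64(0.0033), np.float64(0.0013)]
0.08 [np.float64(0.0342), None]
```

View pics/w6.png

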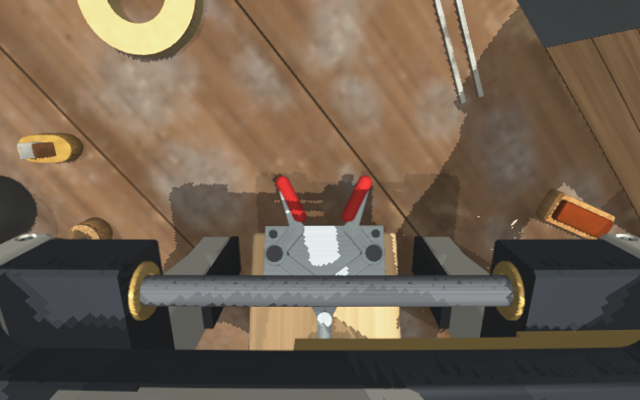

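```bash
python3 -m handwheel '[[0,0.1,0.2,-4,0],[0,0.1,0.2,-8,0],[0,0.1,0.2,-10.5,0],[0,0.1,0.2,-11.1,0],[0.2,0.1,0.2,-11.1,0],[0.4,0.1,0.2,-11.1,0],[0.6,0.1,0.2,-11.1,0],[1,0.1,0.2,-11.1,0]]' 35;  python3 -m handwheel '[[1,0,0,0,0],[1,0,0,0,0],[1,0,0,0,0],[1,0,0,0,0],[1,0,0,0,0],[1,0,0,0,0]]'
```

```text
time_s: 12.7
tcp_pos: [0.5446, -0.0107, 0.0456]
eef_rot: [-179.8, 0.2, -128.5]
contact_force: [5.8, -1.4, 4.2]
gripper_width: 0.0531
gripper_force: 2.5
time_s: 13.45
tcp_pos: [0.5456, -0.0105, 0.0456]
eef_rot: [-179.8, 0.2, -128.5]
contact_force: [7.8, -1.8, 5.0]
gripper_width: 0.0239
gripper_force: 35.0
```

```bash
python3 -m handwheel '[[0.4,0,0,0,0],[0.2,0,0,0,0],[0.1,0,0,0,0],[0.1,0,0,0,0],[0.1,-0.3,-0.3,3,0],[0.1,-0.3,-0.3,8,0],[0.1,-0.3,-0.3,13,0],[0.1,-0.3,-0.3,13,0]]'; python3 -m handwheel '[[0.1,3,4,4,0],[0.1,6,8,6,0],[0.1,8,10.5,6,0],[0.1,8,10.5,6,0]]'; python3 - <<'E'
from dk import *
F=frame(51.5,(0.6327,0.1016,0.115))
im,d,K,D,M=cam('wrist');save('w7.png',im)
P=(pts(np.ones(d.shape,bool),d,K,D,M)-F[:3,3])@F[:3,:3];g=im.reshape(-1,3)[(d>0).ravel()].max(1)
k=(np.abs(P[:,1])<.035)&(P[:,2]>.022)&(P[:,2]<.036)&(P[:,0]>.09)&(P[:,0]<.222)&(g<75)
for x in np.arange(.1,.22,.02):
    q=P[k&(np.abs(P[:,0]-x)<.005)]
    if len(q)>10: print(x.round(2),'y',np.percentile(q[:,1],[1,99]).round(4),'z',np.median(q[:,2]).round(4),len(q))
E
```

```text
time_s: 14.45
tcp_pos: [0.5417, -0.0135, 0.1782]
eef_rot: [-179.7, 0.3, -128.6]
contact_force: [0.4, 0.2, -0.9]
gripper_width: 0.0791
gripper_force: 0.0
time_s: 14.95
tcp_pos: [0.6198, 0.0926, 0.2321]
eef_rot: [179.9, -0.1, -128.5]
contact_force: [-1.5, -0.5, -1.4]
gripper_width: 0.079
gripper_force: 0.0
0.1 y [-0.0171  0.017 ] z 0.0316 142
0.12 y [-0.015   0.0199] z 0.0268 584
0.14 y [-0.0086  0.0142] z 0.027 402
0.16 y [-0.0068  0.0125] z 0.027 373
0.2 y [-0.0037  0.0094] z 0.0263 285
```

View pics/w7.png

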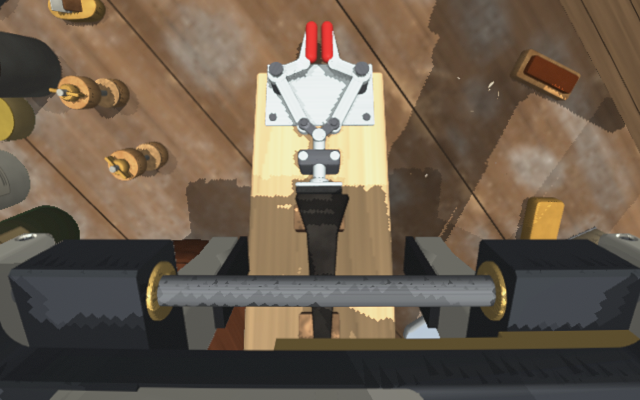

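The handles are shut, with the red grips side by side at (312,40) and (327,40). The pad at (320,190) is pressed on the wide end, and the tailpiece lies straight and flat, about 3 mm off centre. The robot is clear of everything.

```bash
python3 -c "
from plant import r;print(r.close_job())"
```

```text
the job is handed in; nothing more can be done
None
```

The tailpiece is on the cork rests, narrow end up the slope, and the last picture showed it straight and flat, about 3 mm off centre, with both handles snapped shut; I handed the job in at about 15 s with the arm clear, but the hand-in gave no verdict and I couldn't measure the pad and stop forces.

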